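# Make up two cocoa gift cartons

### The job

Make up the two gift cartons from the stock on the packing bench, one item to a compartment, each standing upright on the carton's floor and let go: the red cocoa tin and the gold-lidded jar of dark spread go into the brown kraft carton; the cream cocoa tin, the green-lidded jar of pale spread and the amber syrup with the black cap go into the blue carton, the syrup in its narrow end compartment and the tin and jar in the wide ones, whichever way round. Leave the spare berry syrup with the white cap, the red-lidded tub and the heat gun where they are, and keep both cartons standing flat on the bench.

Things in the scene. Friction and masses are not known exactly. Their poses are not given: they have to be found in the camera images.
- kraft_box: Open gift carton, brown kraft board, TWO compartments in a row, 172 mm (y) by 88 mm (x). Compartments 80 x 80 mm inside, centres at y = -42 and +42 mm, x = 0. Board 4 mm; rim 30, partitions 27, inner floor 4 mm above the table. Loose, 0.30 kg. Origin: underside centre; y along the row, roughly to the robot's left (yaw within 0.3 rad).
- blue_box: Open blue gift carton, THREE compartments in a row, 236 mm (y) by 88 mm (x). Two 80 x 80 mm inside, centres y = -74 and +10 mm; a narrow one at the +y end, 60 mm (y) by 80 (x), centre y = +84; all x = 0. Board 4 mm; rim 30, partitions 27, inner floor 4 mm above the table. Loose, 0.40 kg. Origin: underside centre; y along the row, roughly to the robot's left (yaw within 0.3 rad).
- red_tin: Loose cylindrical metal cocoa tin, 62 mm diameter, 85 mm high, standing upright, about 0.26 kg: red with a red lid and a cream band round the middle. Origin at the centre of its underside, z up; its yaw means nothing.
- cream_tin: Loose cylindrical metal cocoa tin, 62 mm diameter, 85 mm high, standing upright, about 0.26 kg: cream with a cream lid and a dark brown band round the middle. Origin at the centre of its underside, z up; its yaw means nothing.
- dark_jar: Loose round glass jar of spread, 58 mm diameter, 72 mm high including its screw lid (lid 56 mm diameter, the top 20 mm), standing upright, about 0.28 kg: dark brown chocolate spread, white label, gold (brass) lid. Origin at the centre of its underside, z up; its yaw means nothing.
- pale_jar: Loose round glass jar of spread, 58 mm diameter, 72 mm high including its screw lid (lid 56 mm diameter, the top 20 mm), standing upright, about 0.28 kg: pale cream spread, white label, green lid. Origin at the centre of its underside, z up; its yaw means nothing.
- amber_syrup: Loose round syrup bottle, 92 mm high, standing upright, about 0.17 kg: straight body 42 mm diameter up to a height of 66 mm, then a shoulder and a screw cap 28 mm in diameter (the top 18 mm); amber-brown bottle, white label, BLACK cap; goes into the blue carton. Origin at the centre of its underside, z up; its yaw means nothing.
- berry_syrup: Loose round syrup bottle, 92 mm high, standing upright, about 0.17 kg: straight body 42 mm diameter up to a height of 66 mm, then a shoulder and a screw cap 28 mm in diameter (the top 18 mm); berry-pink bottle, white label, WHITE cap; spare stock that stays where it is. Origin at the centre of its underside, z up; its yaw means nothing.
- tub: Bystander: round white plastic tub with an overhanging red lid, 112 mm diameter, 84 mm high, 0.7 kg, on the table. Origin at the centre of its underside.
- heat_gun: Bystander: yellow and black cordless heat gun lying on its side, about 220 mm long (along its own x, steel nozzle towards -x) by 200 mm (its handle and battery towards its own -y) and 64 mm high, 0.75 kg. Origin on the table under the rear end of the barrel.
Mind the look-alikes: they are no part of the job. What is shaped like the dark_jar but purple is not meant.

How it is judged:
By the outcome, as a careful person would: the job done as asked, in the order asked, and still so for the second after the job is handed in, with the robot touching nothing.
It also fails if it takes over 128 s, if anything falls off the work surface, if the arm or the gripper's body presses on something with over 40 N, if the wrist force passes 120 N, or if a joint passes its speed limit or range.

### The arm

A 6-joint arm with a two-finger parallel gripper is mounted at the origin on the work surface. World frame = base frame: x ahead of the robot, y to its left, z up, the work surface at z = 0. Lengths are in mm, angles in rad, forces in N, time in s.
With the tool pointing down it reaches from about 350 to 875 mm from the base axis. Payload 4.2 kg.
Tool frame: the origin (TCP) lies at the very end of the fingers, on their centre line; the grasp point (between the pads) lies 19 mm behind it (pinch_z is the distance from the TCP to the grasp point, in mm); z points along the fingers, y is the line along which they close (so a half turn about z gives the same grasp; the last joint's range is limited). The gripper opens to 85 mm and grips with 20 to 120 N. Pads are 22 mm wide; open, the fingers measure 114 mm over their backs; the gripper's body (76 mm by 85 mm) begins 54 mm behind the grasp point. The pads swing forward as they close: fully open they stand 13 mm farther back than shut.
Start: joints at [-0.852, 0.385, 0.008, 0, -1.194, -0.259], TCP at [277.367, -560.06, 200.612] pointing down, gripper open.
Joint ranges: [-3.14, 3.14], [-1.21, 2.06], [-1.07, 1.41], [-3.16, 2.05], [-2.99, -0.16], [-3.1, 3.1]. Speed limits (rad/s): [2.79, 2.79, 3.14, 3.14, 3.14, 3.14].

### API

Orientations are given as a unit quaternion [x, y, z, w].
In Python, from bench import * gives the robot as it stands.
- The arm moves only by the tool arm_command, never from a script. Its argument "steps" is one flat list of numbers, 4 for each row, row after row: the shift along the tool's x, y, z in m, then the turn about the tool's z in rad. In form: [tx, ty, tz, roll, tx, ty, tz, roll, ...]. A call has 1 to 20 rows; each row shifts and turns the commanded pose from where the row before left it, along the tool's axes as they then stand; what a row does not reach is not made up. A row lasts 1/8 s, in which the tool goes at most 62.5 mm and 10.7 degrees, less where a joint would pass 70% of its speed; a pose out of reach is approached as far as the arm can. A call with a gripper value outside its range is refused whole. "grip" is the finger opening in m, from 0 to 0.0854, set as the call begins (left out, the last holds). The fingers move at their own pace and stop on an object; the grip force is fixed at half the most. Time passes only in rows, so rows that do not move let the fingers close. It gives the time, the measured TCP pose, the force, the opening and the grip force at its end, in the units of the state.
- read_state(): the state, without advancing time (a new reading comes with each control period).
- get_image(name): name is "scene" or "top" or "wrist"; returns the picture (420x560x3 uint8, red, green, blue); there is no depth.
- get_calibration(name): a dict with "camera_matrix" (3x3 intrinsics, pixels), "cam_to_world" (4x4, takes a point from camera to world coordinates). Camera axes: x right, y down, z forward; pixel columns grow to the right and rows downward; lengths in mm; the calibration is good to about 2 mm. A picture is of the moment at which its call begins: read the wrist's pose just before it. get_calibration takes no time and is no camera call; for the wrist camera it gives the pose at the moment of the call.
- job_done(): hands the job in; it is judged then, once.
The state is a dict: "clock": time; "joints": joint angles; "joint_vel": joint speeds; "joint_efforts": joint torques, N m; "position": TCP position; "ee_rot": TCP orientation; "contact_force": force on the tool from outside, world axes, zero at the start; "wrist_torque": the same for the moment, N m; "gripper_width": finger opening in mm; "grasp_force": force on a finger pad.
Only numpy, scipy, OpenCV 4.12 (cv2) and the standard library are available. Lean on these libraries where they do the work, as an engineer would, in place of code of your own. Each camera call takes 0.05 s, during which the arm holds its last target. There are 200 camera calls.

## Working session

There is one attempt and no reset: what is moved stays moved. The work goes in short steps, Python scripts to look and compute and a tool call to move; the robot and the scene stay as the last step left them, time stands still between calls to the robot, and variables do not carry over. Pictures are saved under pics/ and viewed, at most 16 in all, crops included, and the job is handed in when it is done.

Besides the shell and the picture viewer there is one more tool, called after ">>>" as name(argument=value, ...), one argument or row to a line, values as JSON. arm_command: Moves the arm, as the interface text tells. Its arguments: {"type":"object","properties":{"steps":{"type":"array","items":{"type":"number"}},"grip":{"type":"number"}},"required":["steps"]}

```bash
mkdir -p pics; ls
python3 - <<'E'
from bench import *
import cv2,numpy as np
for n in("top","scene"):
    im=get_image(n); cv2.imwrite(f"pics/{n}0.png",im[...,::-1])
    c=get_calibration(n); print(n,np.round(c["camera_matrix"],1).tolist(),np.round(c["cam_to_world"],3).tolist())
s=read_state();print(s["clock"],s["position"],s["ee_rot"])
E
```

```text
pics
top [[386.1, 0.0, 275.7], [0.0, 386.1, 209.8], [0.0, 0.0, 1.0]] [[0.029, -0.994, 0.106, 483.347], [-0.999, -0.03, -0.012, -11.025], [0.015, -0.105, -0.994, 1004.771], [0.0, 0.0, 0.0, 1.0]]
scene [[478.0, 0.0, 281.2], [0.0, 478.0, 204.9], [0.0, 0.0, 1.0]] [[-0.698, 0.449, -0.558, 1291.795], [0.716, 0.446, -0.537, 669.525], [0.008, -0.774, -0.633, 859.33], [0.0, 0.0, 0.0, 1.0]]
0.1 [ 277.12341812 -559.57474919  199.60520255] [-2.27832052e-01  9.73699933e-01  9.49425592e-04 -3.08667292e-04]
```

View pics/top0.png

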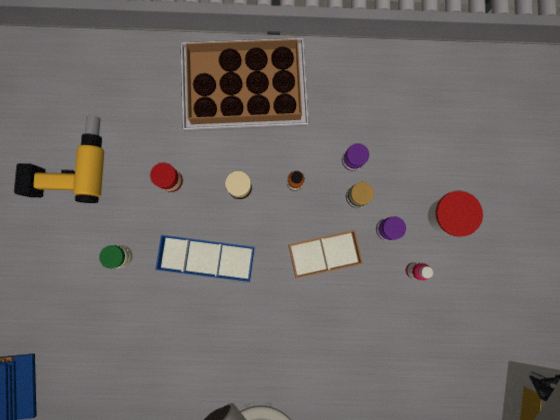

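View pics/scene0.png

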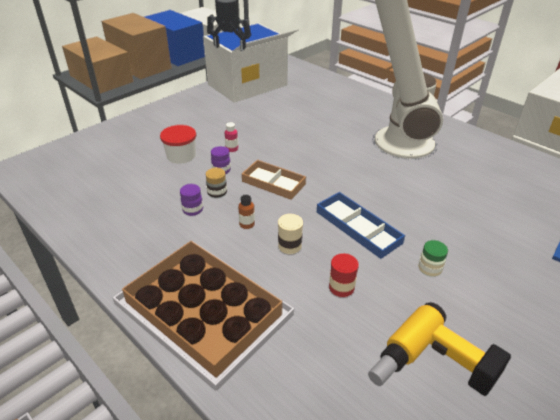

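The target jar has a gold lid at top (361,194). The purple look-alikes are at (356,156) and (392,228). I'll confirm that in an enlarged crop while measuring the lids and cartons.

```bash
cat > h.py <<'E'
from bench import *
import cv2,numpy as np
def ray(n,uv,z,c=None):
    c=c or get_calibration(n); K=np.array(c["camera_matrix"]);T=np.array(c["cam_to_world"])
    uv=np.atleast_2d(uv).astype(float)
    d=np.c_[uv,np.ones(len(uv))]@np.linalg.inv(K).T@T[:3,:3].T
    return T[:3,3]+d*((z-T[2,3])/d[:,2])[:,None]
def flood(im,seed,tol):
    m=np.zeros((im.shape[0]+2,im.shape[1]+2),np.uint8)
    cv2.floodFill(im.copy(),m,seed,0,(tol,)*3,(tol,)*3,4|cv2.FLOODFILL_MASK_ONLY|cv2.FLOODFILL_FIXED_RANGE|(255<<8))
    return m[1:-1,1:-1]
def lid(im,seed,z,tol=40,n="top"):
    m=flood(im,seed,tol); c=max(cv2.findContours(m,0,1)[0],key=cv2.contourArea)
    p=ray(n,c[:,0,:],z)[:,:2].astype(np.float32)
    (x,y),r=cv2.minEnclosingCircle(p); M=cv2.moments(m,True)
    g=ray(n,[M["m10"]/M["m00"],M["m01"]/M["m00"]],z)[0,:2]
    return g,(x,y),2*r,2*np.sqrt(cv2.contourArea(p)/np.pi)
E
python3 - <<'E'
from h import *
im=cv2.imread("pics/top0.png")
for k,s,z in[("red",(164,175),85),("cream",(238,184),85),("dark",(361,193),72),("pale",(110,257),72),("amber",(297,180),92),("berry",(426,272),92),("tub",(460,213),84)]:
    g,c,d,da=lid(im,s,z,25 if k=="amber" else 40); print(k,np.round(g,1),np.round(c,1),round(d,1),round(da,1))
hsv=cv2.cvtColor(im,cv2.COLOR_BGR2HSV)
for k,b,lo,hi in[("kraft",(280,225,368,284),(5,90,60),(20,255,255)),("blue",(148,228,262,288),(100,120,40),(120,255,255))]:
    m=np.zeros(im.shape[:2],np.uint8);x0,y0,x1,y1=b
    m[y0:y1,x0:x1]=cv2.inRange(hsv,lo,hi)[y0:y1,x0:x1]
    c=np.vstack([c for c in cv2.findContours(m,0,1)[0] if cv2.contourArea(c)>8]) 
    r=cv2.minAreaRect(ray("top",c[:,0,:],30)[:,:2].astype(np.float32)); print(k,r)
    # white floors
    w=np.zeros_like(m);w[y0:y1,x0:x1]=cv2.inRange(hsv,(0,0,165),(179,70,255))[y0:y1,x0:x1]
    for q in cv2.findContours(w,0,1)[0]:
        if cv2.contourArea(q)>300:
            print("  floor",[np.round(v,2) if np.isscalar(v) else np.round(v,1) for v in cv2.minAreaRect(ray("top",q[:,0,:],4)[:,:2].astype(np.float32))])
cv2.imwrite("pics/crop1.png",cv2.resize(im[140:290,90:440],None,fx=2.28,fy=2.28,interpolation=cv2.INTER_CUBIC))
E
```

```text
red [657.2 253.1] [655.9 253.1] 65.4 59.1
cream [643.   72.5] [642.6  72.3] 62.2 59.2
dark [ 630.6 -232.6] [ 630.9 -231.6] 58.0 54.1
pale [458.7 367.2] [458.8 366.3] 59.8 54.2
amber [661.2 -68.7] [660.9 -69.3] 27.3 24.8
berry [ 443.7 -381.6] [ 443.6 -381.5] 26.6 24.5
tub [ 585.9 -465.7] [ 585.6 -464.8] 112.8 108.1
kraft ((479.73870849609375, -149.81370544433594), (86.9373550415039, 171.84071350097656), 13.89881706237793)
  floor [array([ 470.1, -109.8]), array([76. , 76.4]), np.float64(14.1)]
  floor [array([ 490.4, -190. ]), array([78.8, 78.2]), np.float64(14.01)]
blue ((460.6285400390625, 151.2555694580078), (235.41419982910156, 86.16707611083984), 84.27133178710938)
  floor [array([453.3,  78.5]), array([75. , 73.7]), np.float64(83.55)]
  floor [array([460.9, 160.8]), array([77.5, 75. ]), np.float64(84.34)]
  floor [array([468.7, 235. ]), array([55.5, 76.9]), np.float64(84.25)]
```

View pics/crop1.png

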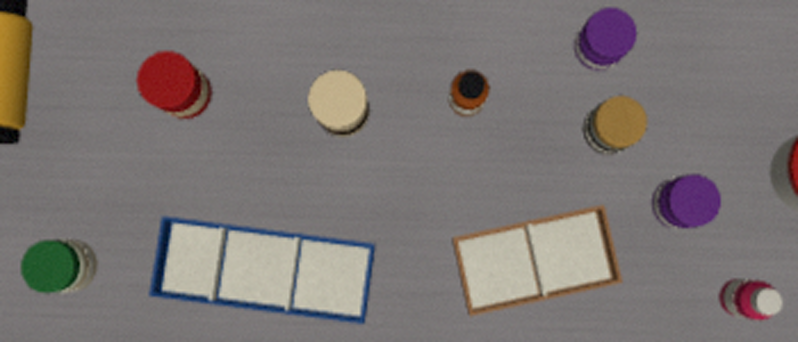

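The crop shows the gold-lidded jar at crop (618,122) with its dark spread. It is distinct from the two purple-lidded jars at (607,37) and (690,200). The lid diameters and carton sizes match the given ones, so next I plan the moves.

```bash
cat > plan.py <<'E'
import numpy as np
from math import ceil
P=np.array([277.4,-560.1,200.6]);PHI=np.deg2rad(116.34)
K,B=np.deg2rad(193.9),np.deg2rad(174.3)
def leg(tag,t,step,phi=None,n0=0):
    global P,PHI
    if phi is not None and abs(phi-PHI)>.005:
        n=ceil(abs(phi-PHI)/.17); r=round((PHI-phi)/n,3); print(f"  turn {n} x [0,0,0,{r}]"); PHI-=n*r
    d=np.array(t,float)-P; n=max(1,ceil(np.linalg.norm(d)/step))
    x=np.array([-np.sin(PHI),np.cos(PHI)]);y=np.array([np.cos(PHI),np.sin(PHI)])
    v=np.round([d[:2]@x/n/1e3,d[:2]@y/n/1e3,-d[2]/n/1e3],4)
    P=P+n*1e3*np.r_[v[0]*x+v[1]*y,-v[2]]; print(f"  {tag} {n} x {v.tolist()} -> {np.round(P,1)}")
for k,g,to,h,phi in[("red",(656.8,253.1),(469.6,-109),40,K),("dark",(630.7,-232.3),(489.9,-190.6),30,K),
 ("pale",(458.7,366.9),(461.6,161.3),30,B),("cream",(642.9,72.4),(453.2,77.7),40,B),("amber",(661.1,-69),(469,234.9),34,B)]:
    print(k); leg("over",(*g,200),48,phi); leg("down",(*g,h),20); leg("up",(*g,200),40); leg("to",(*to,200),40); leg("lower",(*to,h+5),20); leg("rise",(*to,200),40)
E
python3 plan.py
python3 - <<'E'
from h import *
im=cv2.imread("pics/top0.png")
for s in((356,155),(393,228)): print(lid(im,s,72))
E
```

```text
red
  turn 8 x [0,0,0,-0.169]
  over 19 x [-0.0368, -0.0296, 0.0] -> [656.7 253.1 200.6]
  down 9 x [0.0, -0.0, 0.0178] -> [656.7 253.1  40.4]
  up 4 x [0.0, -0.0, -0.0399] -> [656.7 253.1 200. ]
  to 11 x [0.0279, 0.0244, -0.0] -> [ 469.3 -109.   200. ]
  lower 8 x [0.0, -0.0, 0.0194] -> [ 469.3 -109.    44.8]
  rise 4 x [0.0, -0.0001, -0.0388] -> [ 469.7 -108.9  200. ]
dark
  over 5 x [0.0317, -0.0254, -0.0] -> [ 630.8 -232.5  200. ]
  down 9 x [-0.0, 0.0, 0.0189] -> [ 630.8 -232.5   29.9]
  up 5 x [-0.0, 0.0, -0.034] -> [ 630.8 -232.5  199.9]
  to 4 x [-0.0186, 0.0317, -0.0] -> [ 490.  -190.5  199.9]
  lower 9 x [0.0, 0.0, 0.0183] -> [ 490.  -190.5   35.2]
  rise 5 x [0.0, 0.0, -0.033] -> [ 490.  -190.5  200.2]
pale
  turn 3 x [0,0,0,0.113]
  over 12 x [-0.046, 0.0071, 0.0] -> [459.2 367.2 200.2]
  down 9 x [0.0, 0.0001, 0.0189] -> [458.3 367.3  30.1]
  up 5 x [0.0001, -0.0001, -0.034] -> [458.8 366.7 200.1]
  to 6 x [0.034, -0.0038, 0.0] -> [461.5 161.5 200.1]
  lower 9 x [0.0, -0.0, 0.0183] -> [461.5 161.5  35.4]
  rise 5 x [0.0, -0.0, -0.0329] -> [461.5 161.5 199.9]
cream
  ove
[... 222 characters left out ...]
x [0.0, 0.0, 0.0194] -> [453.3  77.9  44.7]
  rise 4 x [0.0, 0.0, -0.0388] -> [453.3  77.9 199.9]
amber
  over 6 x [0.021, -0.0369, -0.0] -> [661.3 -69.2 199.9]
  down 9 x [-0.0, 0.0, 0.0184] -> [661.3 -69.2  34.3]
  up 5 x [-0.0, 0.0, -0.0331] -> [661.3 -69.2 199.8]
  to 9 x [-0.0315, 0.0246, -0.0] -> [468.7 234.6 199.8]
  lower 9 x [-0.0, -0.0, 0.0179] -> [468.7 234.6  38.7]
  rise 5 x [-0.0001, -0.0001, -0.0323] -> [469.2 235.1 200.2]
(array([ 723.21431941, -218.28143163]), (723.9630737304688, -215.04217529296875), 68.33308410644531, np.float64(58.47938651265248))
(array([ 546.76728971, -310.14631988]), (546.54736328125, -306.7760314941406), 65.332763671875, np.float64(55.05391272322026))
```

>>> arm_command(
  steps=[0, 0, 0, -0.169, 0, 0, 0, -0.169, 0, 0, 0, -0.169, 0, 0, 0, -0.169, 0, 0, 0, -0.169, 0, 0, 0, -0.169, 0, 0, 0, -0.169, 0, 0, 0, -0.169],
  grip=0.078,
)

```text
clock: 1.1
position: [277.2, -559.7, 199.9]
ee_rot: [0.789, -0.615, -0.001, -0.0]
contact_force: [-0.3, -0.1, -0.2]
gripper_width: 77.8
grasp_force: 0.0
```

>>> arm_command(
  steps=[-0.0368, -0.0296, 0, 0, -0.0368, -0.0296, 0, 0, -0.0368, -0.0296, 0, 0, -0.0368, -0.0296, 0, 0, -0.0368, -0.0296, 0, 0, -0.0368, -0.0296, 0, 0, -0.0368, -0.0296, 0, 0, -0.0368, -0.0296, 0, 0, -0.0368, -0.0296, 0, 0, -0.0368, -0.0296, 0, 0, -0.0368, -0.0296, 0, 0, -0.0368, -0.0296, 0, 0, -0.0368, -0.0296, 0, 0, -0.0368, -0.0296, 0, 0, -0.0368, -0.0296, 0, 0, -0.0368, -0.0296, 0, 0, -0.0368, -0.0296, 0, 0, -0.0368, -0.0296, 0, 0, -0.0368, -0.0296, 0, 0, 0, 0, 0, 0],
)

```text
clock: 3.6
position: [656.8, 255.9, 198.1]
ee_rot: [0.788, -0.616, -0.001, 0.001]
contact_force: [-0.7, -1.0, -0.8]
gripper_width: 78.4
grasp_force: 0.0
```

Run:
```python
from h import *
s=read_state();q=s["ee_rot"];print(s["clock"],s["position"],q,"phi",np.rad2deg(2*np.arctan2(q[1],q[0]))-90,s["joints"],s["gripper_width"])
cv2.imwrite("pics/w1.png",get_image("wrist")[...,::-1])
```

```text
3.6 [656.75098579 255.89733342 198.08574413] [ 7.87825828e-01 -6.15896769e-01 -6.18866673e-04  1.11840006e-03] phi -166.03429335661468 [ 6.00009315e-01  5.26269577e-01  2.31610158e-01 -5.25510202e-04
 -1.27864334e+00 -3.56109767e-01] 78.35024790043511
```

View pics/w1.png

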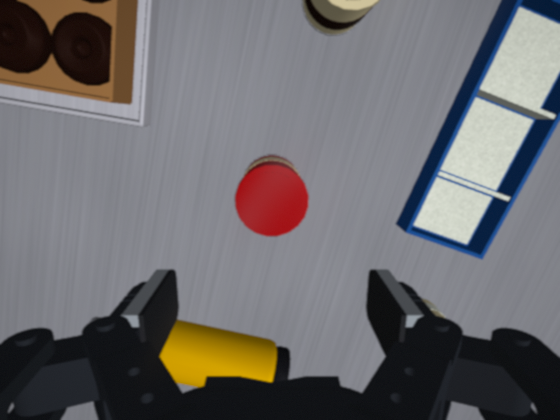

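The wrist view shows the red lid at (272,198), roughly centred between the fingers, with the blue carton at upper right. Now I cross-check its position from the settled pose.

Run:
```python
from h import *
s=read_state();c=get_calibration("wrist");im=get_image("wrist")[...,::-1].copy();print(s["position"],s["joint_vel"].round(3) if hasattr(s["joint_vel"],"round") else s["joint_vel"])
m=flood(im,(272,205),30);M=cv2.moments(m,True);print(M["m10"]/M["m00"],M["m01"]/M["m00"],ray("wrist",[M["m10"]/M["m00"],M["m01"]/M["m00"]],85,c),2*np.sqrt(M["m00"]/np.pi))
s=read_state();print(s["position"])
```

```text
[656.24782143 254.27449887 198.67058328] [-0.025 -0.036 -0.031  0.005 -0.001  0.002]
270.2108980827447 201.43037336024219 [[657.52816027 252.90607786  85.        ]] 71.04309646496404
[656.12056039 253.21702    199.3675701 ]
```

>>> arm_command(
  steps=[0, 0, 0.0178, 0, 0, 0, 0.0178, 0, 0, 0, 0.0178, 0, 0, 0, 0.0178, 0, 0, 0, 0.0178, 0, 0, 0, 0.0178, 0, 0, 0, 0.0178, 0, 0, 0, 0.0178, 0, 0, 0, 0.0178, 0, 0, 0, 0, 0, 0, 0, 0, 0, 0, 0, 0, 0],
)

```text
clock: 5.2
position: [657.3, 253.5, 41.5]
ee_rot: [0.787, -0.617, 0.0, -0.001]
contact_force: [-0.9, 0.3, 0.0]
gripper_width: 78.3
grasp_force: 0.0
```

>>> arm_command(
  steps=[0, 0, 0, 0, 0, 0, 0, 0, 0, 0, 0, 0, 0, 0, 0, 0, 0, 0, 0, 0, 0, 0, 0, 0],
  grip=0.04,
)

```text
clock: 5.95
position: [657.8, 253.5, 42.0]
ee_rot: [0.787, -0.617, 0.001, -0.001]
contact_force: [0.8, -0.8, 5.7]
gripper_width: 58.8
grasp_force: 64.8
```

>>> arm_command(
  steps=[0, 0, -0.0399, 0, 0, 0, -0.0399, 0, 0, 0, -0.0399, 0, 0, 0, -0.0399, 0, 0, 0, 0, 0, 0, 0, 0, 0],
)

```text
clock: 6.7
position: [655.1, 252.9, 197.4]
ee_rot: [0.787, -0.617, -0.002, 0.002]
contact_force: [-0.5, -1.1, -3.9]
gripper_width: 58.8
grasp_force: 66.0
```

Run:
```python
from h import *
s=read_state();print(s["position"],s["gripper_width"],s["contact_force"])
cv2.imwrite("pics/w2.png",get_image("wrist")[...,::-1])
```

```text
[655.09457687 252.85491797 197.36296647] 58.77861128806838 [-0.50414786 -1.13674806 -3.91247312]
```

View pics/w2.png

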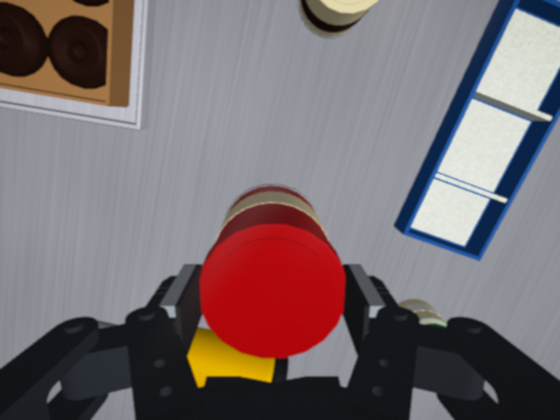

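The red tin is held upright and centred in the fingers at (272,290), so I carry it to the kraft left compartment.

>>> arm_command(
  steps=[0.0279, 0.0244, 0, 0, 0.0279, 0.0244, 0, 0, 0.0279, 0.0244, 0, 0, 0.0279, 0.0244, 0, 0, 0.0279, 0.0244, 0, 0, 0.0279, 0.0244, 0, 0, 0.0279, 0.0244, 0, 0, 0.0279, 0.0244, 0, 0, 0.0279, 0.0244, 0, 0, 0.0279, 0.0244, 0, 0, 0.0279, 0.0244, 0, 0, 0, 0, 0, 0, 0, 0, 0, 0, 0, 0, 0.04, 0, 0, 0, 0.04, 0, 0, 0, 0, 0, 0, 0, 0, 0],
)

```text
clock: 8.88
position: [470.8, -108.6, 121.2]
ee_rot: [0.787, -0.616, 0.001, -0.0]
contact_force: [-0.1, -0.3, -1.7]
gripper_width: 58.6
grasp_force: 66.2
```

Run:
```python
from h import *
s=read_state();print(s["position"],s["gripper_width"],s["contact_force"])
im=get_image("top");cv2.imwrite("pics/t2.png",cv2.resize(im[140:300,240:440][...,::-1],None,fx=3,fy=3))
```

```text
[ 470.80853259 -108.59820024  121.19378961] 58.639225435629555 [-0.07249878 -0.30504165 -1.70437816]
```

View pics/t2.png

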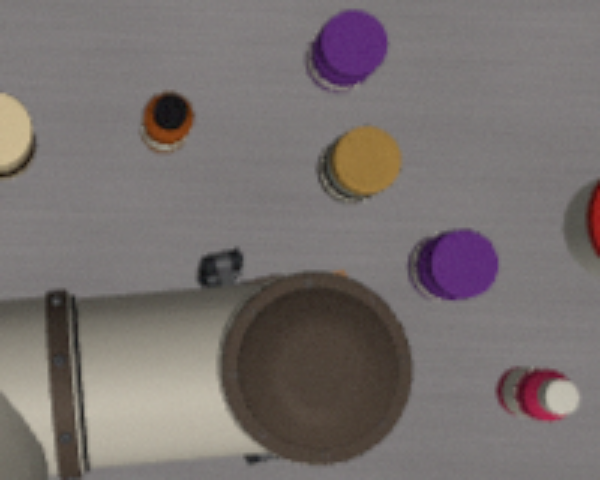

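The top view is blocked by the arm; the stock is undisturbed. The commanded pose is on target, so I lower and watch the force.

>>> arm_command(
  steps=[0, 0, 0.0188, 0, 0, 0, 0.0188, 0, 0, 0, 0.0188, 0, 0, 0, 0.0122, 0, 0, 0, 0.006, 0, 0, 0, 0, 0, 0, 0, 0, 0, 0, 0, 0, 0],
)

```text
clock: 9.93
position: [470.0, -108.9, 46.0]
ee_rot: [0.787, -0.617, 0.001, -0.001]
contact_force: [0.1, 0.5, -0.0]
gripper_width: 58.8
grasp_force: 66.4
```

>>> arm_command(
  steps=[0, 0, 0, 0, 0, 0, 0, 0, 0, 0, 0, 0, 0, 0, 0, 0, 0, 0, -0.02, 0, 0, 0, -0.0388, 0, 0, 0, -0.0388, 0, 0, 0, -0.0388, 0, 0, 0, -0.0188, 0, 0, 0, 0, 0, 0.0317, -0.0254, 0, 0, 0.0317, -0.0254, 0, 0, 0.0317, -0.0254, 0, 0, 0.0317, -0.0254, 0, 0, 0.0317, -0.0254, 0, 0, 0, 0, 0, 0, 0, 0, 0, 0],
  grip=0.076,
)

```text
clock: 12.05
position: [629.4, -232.2, 198.7]
ee_rot: [0.787, -0.617, -0.002, 0.001]
contact_force: [0.6, 0.2, -0.3]
gripper_width: 75.8
grasp_force: 0.0
```

```bash
cat >> h.py <<'E'
def look(name,view="wrist"):
    s=read_state();c=get_calibration(view);im=get_image(view)[...,::-1].copy();print(np.round(s["position"],1),round(float(s["gripper_width"]),1),round(float(s["clock"]),1))
    cv2.imwrite(f"pics/{name}.png",im); return im,c
E
python3 -c "
from h import *
look('w3')"
```

```text
[ 629.4 -232.2  198.7] 75.8 12.1
```

View pics/w3.png

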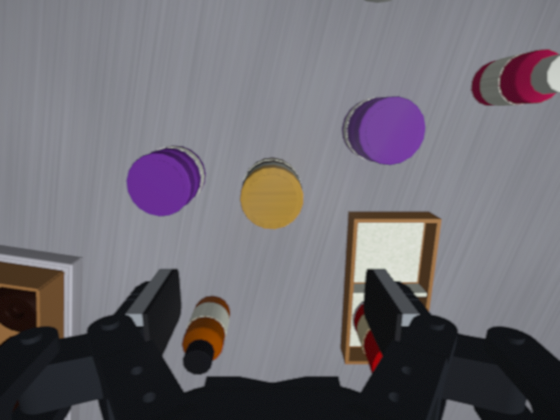

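The wrist view shows the gold lid centred between the fingers at (272,196), with the purple jars clear at (163,182) and (387,130). The red tin stands in the kraft carton at (372,330). Now I descend and grip.

>>> arm_command(
  steps=[0, 0, 0.0189, 0, 0, 0, 0.0189, 0, 0, 0, 0.0189, 0, 0, 0, 0.0189, 0, 0, 0, 0.0189, 0, 0, 0, 0.0189, 0, 0, 0, 0.0189, 0, 0, 0, 0.0189, 0, 0, 0, 0.0189, 0, 0, 0, 0, 0, 0, 0, 0, 0],
  grip=0.072,
)

```text
clock: 13.48
position: [630.9, -232.7, 31.0]
ee_rot: [0.787, -0.617, 0.001, -0.0]
contact_force: [-1.1, 0.6, 0.6]
gripper_width: 72.2
grasp_force: 0.0
```

>>> arm_command(
  steps=[0, 0, 0, 0, 0, 0, 0, 0, 0, 0, 0, 0, 0, 0, 0, 0, 0, 0, 0, 0, 0, 0, 0, 0, 0, 0, -0.034, 0, 0, 0, -0.034, 0, 0, 0, -0.034, 0, 0, 0, -0.034, 0, 0, 0, -0.034, 0, 0, 0, 0, 0, 0, 0, 0, 0],
  grip=0.04,
)

```text
clock: 15.1
position: [629.2, -231.9, 198.0]
ee_rot: [0.787, -0.617, -0.002, 0.0]
contact_force: [-0.6, 0.2, -4.0]
gripper_width: 52.5
grasp_force: 63.9
```

>>> arm_command(
  steps=[-0.0186, 0.0317, 0, 0, -0.0186, 0.0317, 0, 0, -0.0186, 0.0317, 0, 0, -0.0186, 0.0317, 0, 0, 0, 0, 0, 0, 0, 0, 0, 0],
)

```text
clock: 15.85
position: [489.3, -190.5, 199.4]
ee_rot: [0.787, -0.617, -0.001, 0.0]
contact_force: [0.2, 0.5, -2.7]
gripper_width: 52.7
grasp_force: 64.0
```

```bash
python3 -c "
from h import *
look('w4')"
```

```text
[ 489.3 -190.5  199.4] 52.7 15.8
```

View pics/w4.png

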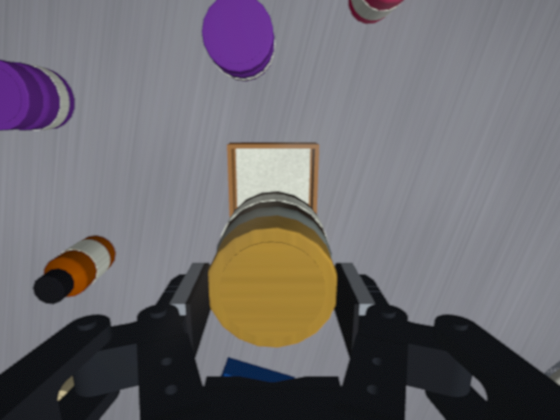

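The gold jar is held upright and lined up with the kraft carton below (carton edges at columns 230–317, jar centre 272). Next I lower, release and rise.

>>> arm_command(
  steps=[0, 0, 0.02, 0, 0, 0, 0.02, 0, 0, 0, 0.02, 0, 0, 0, 0.02, 0, 0, 0, 0.02, 0, 0, 0, 0.02, 0, 0, 0, 0.02, 0, 0, 0, 0.012, 0, 0, 0, 0.007, 0, 0, 0, 0.0055, 0, 0, 0, 0, 0, 0, 0, 0, 0, 0, 0, 0, 0],
)

```text
clock: 17.52
position: [489.9, -190.6, 36.4]
ee_rot: [0.787, -0.617, 0.0, -0.0]
contact_force: [-0.9, 0.4, -2.2]
gripper_width: 52.8
grasp_force: 64.0
```

>>> arm_command(
  steps=[0, 0, 0, 0, 0, 0, 0, 0, 0, 0, 0, 0, 0, 0, 0, 0, 0, 0, -0.02, 0, 0, 0, -0.035, 0, 0, 0, -0.035, 0, 0, 0, -0.035, 0, 0, 0, -0.04, 0, 0, 0, 0, 0, 0, 0, 0, 0.113, 0, 0, 0, 0.113, 0, 0, 0, 0.113, 0, 0, 0, 0],
  grip=0.074,
)

```text
clock: 19.27
position: [489.0, -190.4, 200.1]
ee_rot: [-0.672, 0.741, 0.001, -0.0]
contact_force: [-0.3, -0.4, -0.4]
gripper_width: 74.2
grasp_force: 0.0
```

>>> arm_command(
  steps=[-0.046, 0.0071, 0, 0, -0.046, 0.0071, 0, 0, -0.046, 0.0071, 0, 0, -0.046, 0.0071, 0, 0, -0.046, 0.0071, 0, 0, -0.046, 0.0071, 0, 0, -0.046, 0.0071, 0, 0, -0.046, 0.0071, 0, 0, -0.046, 0.0071, 0, 0, -0.046, 0.0071, 0, 0, -0.046, 0.0071, 0, 0, -0.046, 0.0071, 0, 0, 0, 0, 0, 0, 0, 0, 0, 0, 0, 0, 0, 0],
)

```text
clock: 21.15
position: [458.8, 366.1, 201.0]
ee_rot: [-0.671, 0.741, -0.0, -0.0]
contact_force: [-0.3, -0.8, -0.1]
gripper_width: 73.9
grasp_force: 0.0
```

Run:
```python
from h import *
im,c=look('w5')
t,_=look('t5','top')
p=np.hstack([cv2.resize(im,(400,300)),cv2.resize(t[140:290,240:440],(400,300))])
cv2.imwrite('pics/c5.png',p)
```

```text
[458.8 366.1 201. ] 73.9 21.1
[458.9 366.1 201.2] 74.5 21.2
```

View pics/c5.png

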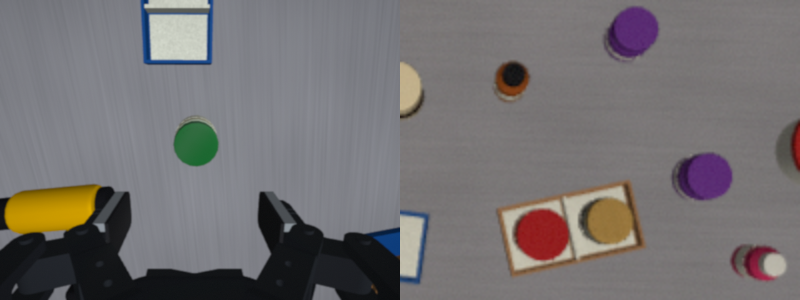

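Left panel: green lid centred at (195,143), with the heat gun clear of the fingers. Right panel: the red tin (542,233) and gold jar (607,220) stand in the kraft carton and the carton is unmoved. Now I pick the pale jar.

>>> arm_command(
  steps=[0, 0, 0.0189, 0, 0, 0, 0.0189, 0, 0, 0, 0.0189, 0, 0, 0, 0.0189, 0, 0, 0, 0.0189, 0, 0, 0, 0.0189, 0, 0, 0, 0.0189, 0, 0, 0, 0.0189, 0, 0, 0, 0.0189, 0, 0, 0, 0, 0, 0, 0, 0, 0],
)

```text
clock: 22.62
position: [459.3, 367.3, 31.8]
ee_rot: [-0.672, 0.741, -0.0, 0.001]
contact_force: [0.5, 0.7, -0.6]
gripper_width: 74.0
grasp_force: 0.0
```

>>> arm_command(
  steps=[0, 0, 0, 0, 0, 0, 0, 0, 0, 0, 0, 0, 0, 0, 0, 0, 0, 0, 0, 0, 0, 0, 0, 0, 0, 0, -0.034, 0, 0, 0, -0.034, 0, 0, 0, -0.034, 0, 0, 0, -0.034, 0, 0, 0, -0.034, 0, 0, 0, 0, 0, 0, 0, 0, 0],
  grip=0.04,
)

```text
clock: 24.25
position: [457.8, 366.4, 199.5]
ee_rot: [-0.671, 0.741, 0.0, -0.001]
contact_force: [-0.0, -0.6, -2.9]
gripper_width: 52.7
grasp_force: 63.5
```

>>> arm_command(
  steps=[0.034, -0.0038, 0, 0, 0.034, -0.0038, 0, 0, 0.034, -0.0038, 0, 0, 0.034, -0.0038, 0, 0, 0.034, -0.0038, 0, 0, 0.034, -0.0038, 0, 0, 0, 0, 0, 0, 0, 0, 0, 0],
)

```text
clock: 25.25
position: [461.0, 161.8, 199.8]
ee_rot: [-0.671, 0.741, 0.0, -0.001]
contact_force: [0.4, -0.2, -1.1]
gripper_width: 52.8
grasp_force: 63.4
```

```bash
python3 -c "
from h import *
look('w6')"
```

```text
[461.  161.8 199.8] 52.8 25.2
```

View pics/w6.png

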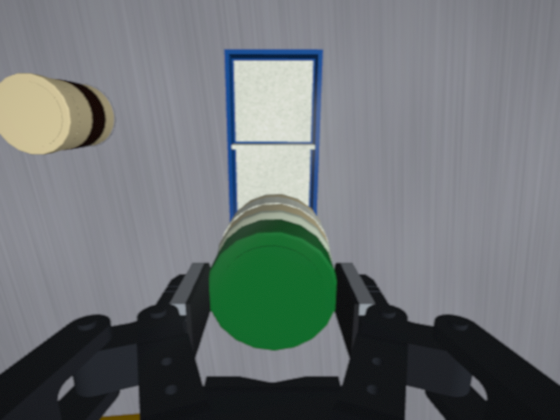

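The green jar is held upright over the blue carton's middle compartment (carton columns 228–322, jar at 272). Next I lower, release, and go to the cream tin.

>>> arm_command(
  steps=[0, 0, 0.02, 0, 0, 0, 0.02, 0, 0, 0, 0.02, 0, 0, 0, 0.02, 0, 0, 0, 0.02, 0, 0, 0, 0.02, 0, 0, 0, 0.02, 0, 0, 0, 0.012, 0, 0, 0, 0.007, 0, 0, 0, 0.0055, 0, 0, 0, 0, 0, 0, 0, 0, 0, 0, 0, 0, 0],
)

```text
clock: 26.92
position: [461.9, 162.2, 36.8]
ee_rot: [-0.672, 0.741, -0.0, 0.001]
contact_force: [0.3, 0.4, 0.1]
gripper_width: 52.7
grasp_force: 63.6
```

>>> arm_command(
  steps=[0, 0, 0, 0, 0, 0, 0, 0, 0, 0, 0, 0, 0, 0, 0, 0, 0, 0, -0.02, 0, 0, 0, -0.035, 0, 0, 0, -0.035, 0, 0, 0, -0.035, 0, 0, 0, -0.04, 0, 0, 0, 0, 0, 0.0142, -0.0379, 0, 0, 0.0142, -0.0379, 0, 0, 0.0142, -0.0379, 0, 0, 0.0142, -0.0379, 0, 0, 0.0142, -0.0379, 0, 0, 0, 0, 0, 0, 0, 0, 0, 0],
  grip=0.078,
)

```text
clock: 29.05
position: [642.2, 72.6, 200.0]
ee_rot: [-0.671, 0.741, 0.001, -0.001]
contact_force: [0.5, 0.1, -0.2]
gripper_width: 77.9
grasp_force: 0.0
```

Run:
```python
from h import *
im,c=look('w7')
t,_=look('t7','top')
m=flood(im,(272,200),30);M=cv2.moments(m,True);print(M["m10"]/M["m00"],M["m01"]/M["m00"],ray("wrist",[M["m10"]/M["m00"],M["m01"]/M["m00"]],85,c))
p=np.hstack([cv2.resize(im,(400,300)),cv2.resize(t[140:290,90:290],(400,300))])
cv2.imwrite('pics/c7.png',p)
```

```text
[642.2  72.6 200. ] 77.9 29.1
[642.1  72.9 200.7] 78.1 29.1
272.1444582814446 201.55840597758407 [[641.59873506  71.39952195  85.        ]]
```

View pics/c7.png

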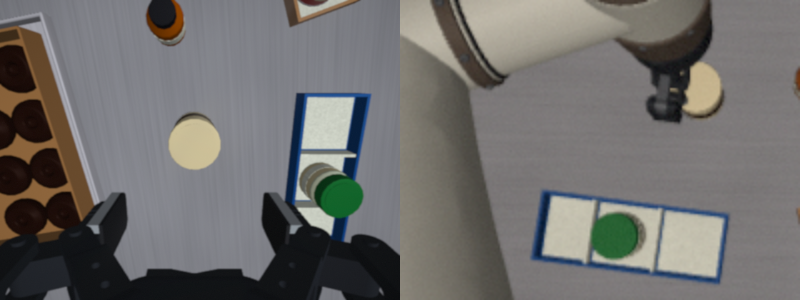

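The green jar stands in the blue middle compartment (right panel 615,235). The cream tin is centred at (195,143) in the left panel, so I pick it.

>>> arm_command(
  steps=[0, 0, 0.02, 0, 0, 0, 0.02, 0, 0, 0, 0.02, 0, 0, 0, 0.02, 0, 0, 0, 0.02, 0, 0, 0, 0.02, 0, 0, 0, 0.02, 0, 0, 0, 0.02, 0, 0, 0, 0, 0, 0, 0, 0, 0],
)

```text
clock: 30.4
position: [643.5, 73.2, 42.7]
ee_rot: [-0.672, 0.741, -0.001, 0.001]
contact_force: [0.6, 0.3, -0.3]
gripper_width: 78.0
grasp_force: 0.0
```

>>> arm_command(
  steps=[0, 0, 0, 0, 0, 0, 0, 0, 0, 0, 0, 0, 0, 0, 0, 0, 0, 0, 0, 0, 0, 0, 0, 0, 0, 0, -0.032, 0, 0, 0, -0.032, 0, 0, 0, -0.032, 0, 0, 0, -0.032, 0, 0, 0, -0.032, 0, 0, 0, 0, 0, 0, 0, 0, 0],
  grip=0.04,
)

```text
clock: 32.02
position: [642.0, 72.7, 200.0]
ee_rot: [-0.671, 0.741, 0.001, -0.001]
contact_force: [-0.0, 0.8, -2.4]
gripper_width: 58.4
grasp_force: 65.3
```

>>> arm_command(
  steps=[0.0026, 0.0379, 0, 0, 0.0026, 0.0379, 0, 0, 0.0026, 0.0379, 0, 0, 0.0026, 0.0379, 0, 0, 0.0026, 0.0379, 0, 0, 0, 0, 0, 0, 0, 0, 0, 0],
)

```text
clock: 32.9
position: [453.2, 78.3, 200.8]
ee_rot: [-0.672, 0.741, 0.0, -0.0]
contact_force: [0.1, -0.2, -1.9]
gripper_width: 58.3
grasp_force: 65.4
```

>>> arm_command(
  steps=[0, 0, 0.02, 0, 0, 0, 0.02, 0, 0, 0, 0.02, 0, 0, 0, 0.02, 0, 0, 0, 0.02, 0, 0, 0, 0.02, 0, 0, 0, 0.015, 0, 0, 0, 0.01, 0, 0, 0, 0.006, 0, 0, 0, 0.004, 0, 0, 0, 0, 0, 0, 0, 0, 0, 0, 0, 0, 0],
)

```text
clock: 34.52
position: [453.5, 78.4, 47.5]
ee_rot: [-0.672, 0.741, -0.0, 0.0]
contact_force: [-2.2, -0.3, 5.7]
gripper_width: 58.3
grasp_force: 66.3
```

>>> arm_command(
  steps=[0, 0, 0, 0, 0, 0, 0, 0, 0, 0, 0, 0, 0, 0, 0, 0, 0, 0, -0.02, 0, 0, 0, -0.035, 0, 0, 0, -0.035, 0, 0, 0, -0.035, 0, 0, 0, -0.03, 0, 0, 0, 0, 0, 0.021, -0.0369, 0, 0, 0.021, -0.0369, 0, 0, 0.021, -0.0369, 0, 0, 0.021, -0.0369, 0, 0, 0.021, -0.0369, 0, 0, 0.021, -0.0369, 0, 0, 0, 0, 0, 0, 0, 0, 0, 0],
  grip=0.078,
)

```text
clock: 36.78
position: [660.3, -68.7, 199.8]
ee_rot: [-0.671, 0.741, 0.001, -0.001]
contact_force: [0.1, -0.7, 1.0]
gripper_width: 77.8
grasp_force: 0.0
```

Run:
```python
from h import *
im,c=look('w8')
t,_=look('t8','top')
p=np.hstack([cv2.resize(im,(400,300)),cv2.resize(t[140:290,140:340],(400,300))])
cv2.imwrite('pics/c8.png',p)
```

```text
[660.3 -68.7 199.8] 77.8 36.8
[660.3 -68.3 200.5] 78.1 36.8
```

View pics/c8.png

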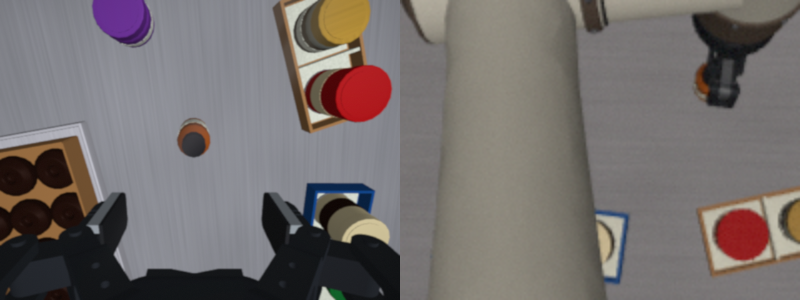

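The cream tin stands in the blue end compartment (left panel 365,235). The amber syrup's cap is centred at (193,143), black cap on an amber body. I narrow the opening and pick it.

>>> arm_command(
  steps=[0, 0, 0.0184, 0, 0, 0, 0.0184, 0, 0, 0, 0.0184, 0, 0, 0, 0.0184, 0, 0, 0, 0.0184, 0, 0, 0, 0.0184, 0, 0, 0, 0.0184, 0, 0, 0, 0.0184, 0, 0, 0, 0.0184, 0, 0, 0, 0, 0, 0, 0, 0, 0],
  grip=0.064,
)

```text
clock: 38.25
position: [661.8, -68.8, 36.2]
ee_rot: [-0.672, 0.741, -0.0, 0.0]
contact_force: [0.3, -0.3, 0.2]
gripper_width: 64.0
grasp_force: 0.0
```

>>> arm_command(
  steps=[0, 0, 0, 0, 0, 0, 0, 0, 0, 0, 0, 0, 0, 0, 0, 0, 0, 0, 0, 0, 0, 0, 0, 0, 0, 0, -0.0331, 0, 0, 0, -0.0331, 0, 0, 0, -0.0331, 0, 0, 0, -0.0331, 0, 0, 0, -0.0331, 0, 0, 0, 0, 0, 0, 0, 0, 0],
  grip=0.02,
)

```text
clock: 39.88
position: [660.0, -68.5, 198.9]
ee_rot: [-0.671, 0.741, 0.002, -0.001]
contact_force: [-0.7, -0.6, -2.5]
gripper_width: 26.2
grasp_force: 59.4
```

>>> arm_command(
  steps=[-0.0315, 0.0246, 0, 0, -0.0315, 0.0246, 0, 0, -0.0315, 0.0246, 0, 0, -0.0315, 0.0246, 0, 0, -0.0315, 0.0246, 0, 0, -0.0315, 0.0246, 0, 0, -0.0315, 0.0246, 0, 0, -0.0315, 0.0246, 0, 0, -0.0315, 0.0246, 0, 0, 0, 0, 0, 0, 0, 0, 0, 0],
)

```text
clock: 41.25
position: [468.0, 234.5, 199.9]
ee_rot: [-0.672, 0.741, 0.0, -0.001]
contact_force: [1.5, -0.4, -1.8]
gripper_width: 26.1
grasp_force: 59.5
```

Run:
```python
from h import *
im,c=look('w9')
t,_=look('t9','scene')
p=np.hstack([cv2.resize(im,(400,300)),cv2.resize(t[130:310,170:410],(400,300))])
cv2.imwrite('pics/c9.png',p)
```

```text
[468.  234.5 199.9] 26.1 41.2
[468.3 234.3 200.1] 26.0 41.3
```

View pics/c9.png

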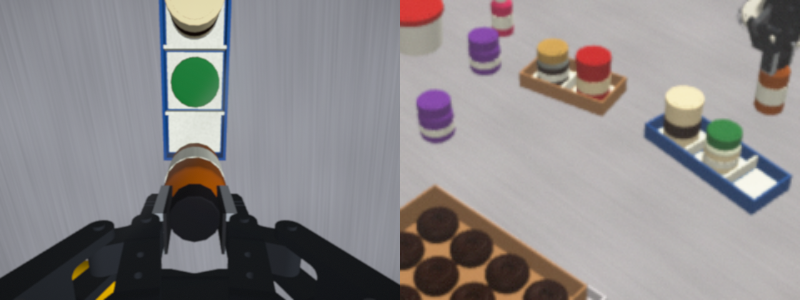

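The syrup is held by its cap, hanging upright over the narrow compartment (bottle column 195, carton columns 163–227). The jar and cream tin stand in their places. I'll lower gently and watch the force.

>>> arm_command(
  steps=[0, 0, 0.02, 0, 0, 0, 0.02, 0, 0, 0, 0.02, 0, 0, 0, 0.02, 0, 0, 0, 0.02, 0, 0, 0, 0.02, 0, 0, 0, 0.015, 0, 0, 0, 0.01, 0, 0, 0, 0.007, 0, 0, 0, 0.005, 0, 0, 0, 0, 0, 0, 0, 0, 0, 0, 0, 0, 0],
)

```text
clock: 42.98
position: [468.8, 235.3, 44.7]
ee_rot: [-0.672, 0.741, -0.0, 0.0]
contact_force: [0.3, 0.4, -2.3]
gripper_width: 25.8
grasp_force: 59.6
```

>>> arm_command(
  steps=[0, 0, 0.002, 0, 0, 0, 0.001, 0, 0, 0, 0, 0, 0, 0, 0, 0, 0, 0, 0, 0],
)

```text
clock: 43.6
position: [468.7, 235.1, 41.3]
ee_rot: [-0.672, 0.741, 0.0, 0.0]
contact_force: [-0.8, -0.0, -2.3]
gripper_width: 26.2
grasp_force: 59.6
```

>>> arm_command(
  steps=[0, 0, 0.001, 0, 0, 0, 0, 0, 0, 0, 0, 0, 0, 0, 0, 0],
)

```text
clock: 44.1
position: [468.8, 235.2, 40.7]
ee_rot: [-0.672, 0.741, -0.0, 0.0]
contact_force: [-1.1, -0.8, 3.9]
gripper_width: 25.8
grasp_force: 60.2
```

Run:
```python
from h import *
s=read_state();print(s["contact_force"],s["position"])
t,_=look('t10','scene')
cv2.imwrite('pics/c10.png',cv2.resize(t[150:270,300:460],(640,480)))
```

```text
[-1.10723701 -0.78895042  3.91754395] [468.76198656 235.18305507  40.72422738]
[468.8 235.2  40.7] 25.8 44.1
```

View pics/c10.png

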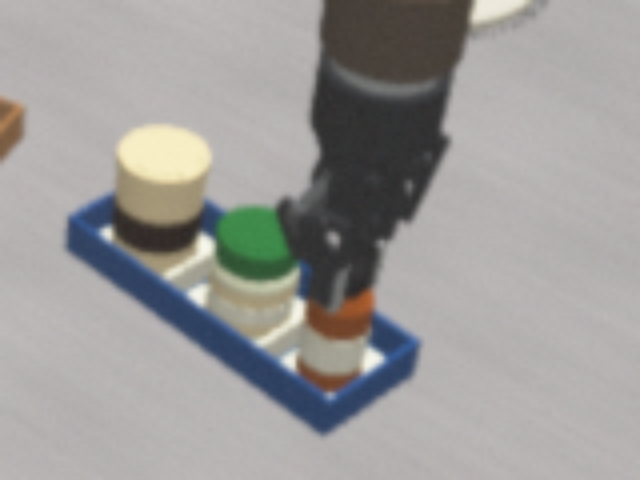

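The force flipped to +3.9 N: the bottle is on the floor of its compartment, upright at (335,350). I release and rise straight up.

>>> arm_command(
  steps=[0, 0, 0, 0, 0, 0, 0, 0, 0, 0, 0, 0, 0, 0, 0, 0, 0, 0, 0, 0, 0, 0, -0.01, 0, 0, 0, -0.025, 0, 0, 0, -0.035, 0, 0, 0, -0.035, 0, 0, 0, -0.04, 0, 0, 0, -0.02, 0, -0.04, 0, 0, 0, -0.04, 0, 0, 0, -0.04, 0, 0, 0, -0.04, 0, 0, 0, -0.04, 0, 0, 0, -0.04, 0, 0, 0, 0, 0, 0, 0],
  grip=0.064,
)

```text
clock: 46.4
position: [491.7, 476.1, 204.6]
ee_rot: [-0.672, 0.74, 0.0, -0.0]
contact_force: [-0.2, -0.2, 0.5]
gripper_width: 64.3
grasp_force: 0.0
```

Run:
```python
from h import *
look('t11','top')
s,_=look('s11','scene')
t=cv2.imread('pics/t11.png')
for k,q,z in[("red",(310,257),85),("berry",(426,272),92),("tub",(460,213),84)]: print(k,lid(t,q,z)[0])
cv2.imwrite('pics/c11.png',np.hstack([cv2.resize(t[140:300,90:490],(480,360))[:, :],cv2.resize(s[110:320,140:460],(320,360))]))
```

```text
[491.7 476.1 204.6] 64.3 46.4
[491.7 474.6 204.9] 64.3 46.5
red [ 471.50249948 -108.50389313]
berry [ 443.90726201 -381.58027163]
tub [ 585.85164669 -465.54953635]
```

View pics/c11.png

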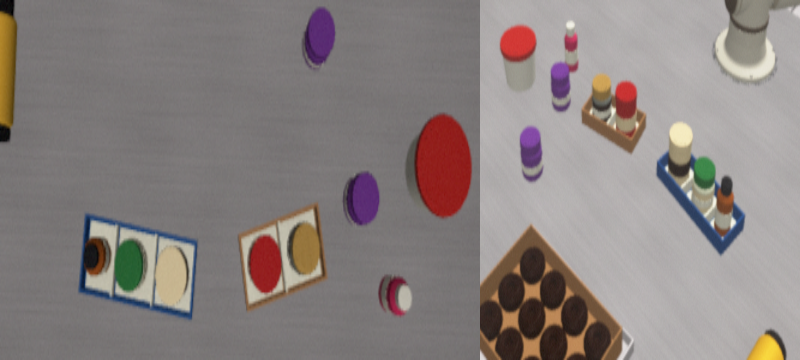

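All five items stand upright in their compartments: amber (93,257), green (130,262) and cream (172,275) in blue, red (265,262) and gold (303,247) in kraft. The bystanders haven't moved.

```bash
python3 -c "
from bench import *
print(job_done())"
```

```text
the job is handed in; nothing more can be done
None
```

The job is handed in at about 46 s: both cartons are packed as asked, with all five items upright and released, and the berry syrup, tub and heat gun were not touched.

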